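# Pack the pump parts and stack the upper tray

## Robot

A 6-joint arm with a two-finger parallel gripper is mounted at the origin on the work surface. World frame = base frame: x ahead of the robot, y to its left, z up, the work surface at z = 0. Lengths are in m, angles in rad, forces in N, time in s.
With the tool pointing down it reaches from about 0.375 to 0.75 m from the base axis. Payload 9 kg.
Tool frame: the origin (TCP) lies at the very end of the fingers, on their centre line; the grasp point (between the pads) lies env.grip_depth behind it (env.grip_depth is the distance from the TCP to the grasp point, in m); z points along the fingers, y is the line along which they close (so a half turn about z gives the same grasp; the last joint's range is limited). The gripper opens to 85 mm and grips with 20 to 120 N. Pads are 22 mm wide; open, the fingers measure 114 mm over their backs; the gripper's body (76 mm by 85 mm) begins 54 mm behind the grasp point. The pads swing forward as they close: fully open they stand 13 mm farther back than shut.
Start: joints at [-1.318, 0.104, 0.097, 1.564, 0, 1.353], TCP at [0.272, -0.535, 0.211] pointing down, gripper open.
Joint ranges: [-2.99, 2.99], [-0.84, 1.86], [-1.1, 1.16], [-1.84, 2.11], [-1.51, 1.56], [-3.14, 3.14]. Speed limits (rad/s): [2.22, 2.22, 2.57, 3.14, 3.14, 3.14].

## Interface

Orientations are given as a rotation vector (axis times angle).
In Python, from plant import env gives the robot as it stands. The module is installed in compiled form; this text tells all that it offers. Calls block until the motion is done:
- env.movep(position, orientation): joint-space move of the TCP to a pose.
- env.move_straight(position, rotation=None, vel=0.15): straight line of the TCP; rotation=None keeps the orientation; vel is the mean speed in m/s.
- env.move_j(angles): joint-space move.
- env.gripper_open() and env.close(): open the fingers fully, or close them until they stop; the grip force is fixed at half the most.
- env.hold(seconds).
- env.inverse_kinematics(position, orientation): joint angles nearest the present ones, or None.
- env.get_state(): the state.
- env.capture(name): name is "side" or "top" or "wrist"; returns the picture (400x640x3 uint8, red, green, blue); there is no depth.
- env.calibration(name): a dict with "fx", "fy", "cx", "cy" (pixels), "xyz" and "attitude" of the camera in the world. Camera axes: x right, y down, z forward; pixel columns grow to the right and rows downward; lengths in m; the calibration is good to about 2 mm. A picture is of the moment at which its call begins: read the wrist's pose just before it. calibration takes no time and is no camera call; for the wrist camera it gives the pose at the moment of the call.
A pose or a line that the arm cannot do raises env.IKError and nothing moves.
- env.job_done(): hands the job in; it is judged then, once.
The state is a dict: "t": time; "joint_positions": joint angles; "joint_velocities": joint speeds; "joint_torque": joint torques, N m; "eef_pos": TCP position; "eef_rot": TCP orientation; "force": force on the tool from outside, world axes, zero at the start; "moment": the same for the moment, N m; "width": opening from 0.0 (shut) to 1.0 (fully open); "gripper_force": force on a finger pad.
Only numpy, scipy, OpenCV 4.12 (cv2) and the standard library are available. Lean on these libraries where they do the work, as an engineer would, in place of code of your own. Each camera call takes 0.05 s, during which the arm holds its last target. There are 200 camera calls.

## Task

Take the impeller out of its pocket in the red case by its shaft and stand it, shaft up, in the free half of the lower tray; then fetch the upper tray from the drip rack and stack it on the lower tray with all four posts fully home in the corner sockets. Set both down in hand rather than dropping them, and leave the lower tray and the other things where they are.

Things in the scene. Friction and masses are not known exactly. Their poses are not given: they have to be found in the camera images.
- lower_tray: Lower stacking tray: grey sheet steel, 142 (x) x 198 (y) x 36 mm over its corner sockets, loose on the bench, 1.1 kg. Origin: centre of its underside on the bench, z up. Pan floor 10 mm above the origin, walls 18 mm high, inside 118 x 174 mm less the corners. The outlet stands in its +y half; its -y half is free. The upper tray, once home, has its pan 80 mm above this pan.
- lower_tray_sockets (a point): Middle of the lower tray at the level of its socket floors (10 mm above the bench), tray axes. Four corner sockets at x = +-55 mm, y = +-83 mm: square, 14.5 mm wide inside, straight for 18 mm, then flared to 27 mm wide, rims 26 mm above this point. With the upper tray home, its feet point lies here.
- upper_tray_bar (a point): Middle of the upper tray's carrying bar: wood, 14 mm wide (tray x), 116 mm long (y), 20 mm high (z), on uprights at y = +-52 mm (92 mm clear between them). z points out of the tray's open top. It is 134 mm above the feet, 50 mm above the pan floor, 24 mm above the tray's own socket rims. At the start z leans 30 degrees from vertical, to the rack's -x (robot) side.
- upper_tray_feet (a point): Upper tray (0.55 kg, balanced under its bar): midway between its four feet, level with their undersides, tray axes. Same pan and sockets as the lower tray, on four round steel posts 11 mm thick, 80 mm long below the pan, at x = +-55 mm, y = +-83 mm, feet tapered to 6 mm over the last 6 mm. Overall 142 x 198 x 144 mm; the same either way round (half a turn about z).
- drip_rack: Fixed drip rack, 190 (x) x 224 (y) mm, 107 mm high; origin: centre of its underside, z up. Its slotted aluminium deck, on which the upper tray stands, rises at 30 degrees towards +x; middle of its top at x = 25, z = 68 mm. A 7 mm rail crosses the low edge, 36 mm off the deck, just below the tray's lower posts: draw the tray 45 mm along its own z before moving it aside.
- impeller_mid (a point): Pump impeller, half-way up (33 mm above its underside) on its axis, z along the shaft: aluminium disc 64 mm across, 16 mm thick, 4 mm vanes on top, round steel shaft 14 mm thick up to 66 mm above the underside; 0.30 kg. It starts in one of the case's two pockets, sunk so that only the vanes and the shaft, its only grip, are free.
- case: Fixed red case insert, 150 (x) x 206 (y) x 34 mm; origin: centre of its underside, z up. Two round pockets 68 mm across, 22 mm deep (floors 12 mm above the bench), at x = -22, y = +-46 mm; a row of upright steel sockets, 16 to 26 mm thick, at x = 48 mm, tops 52 mm above the bench.
- flange: Bystander: drive flange in the case's other pocket, a disc 64 mm across with a low hub 36 mm across, 28 mm high in all, no shaft. Origin: centre of its underside.
- outlet: Bystander: pump outlet standing in the +y half of the lower tray, plate 56 x 50 x 8 mm with a neck 36 mm across, 38 mm high in all. Origin: centre of its underside.
- pump_housing: Bystander: aluminium pump housing on the bench beyond the trays, 92 mm across, its slanting inlet up to about 100 mm. Origin: centre of its underside.
- spray_can: Bystander: upright spray can on the bench beyond the trays, 62 mm across, 185 mm tall. Origin: centre of its underside.
Not all that is in view belongs to the job. What is shaped like the part that bears upper_tray_bar but pink is not meant. Several things have the shape of the lower_tray; the one meant has the colours described above.

How it is judged:
On the way, in this order (a step that is already met when the one before it is completed fails the run):
1. the impeller stands upright on the floor of the lower tray, let go (x of impeller_mid in the frame of lower_tray between -0.03 and 0.03 m and y of impeller_mid in the frame of lower_tray between -0.055 and 0.055 m and z of impeller_mid in the frame of lower_tray between 0.038 and 0.048 m and angle between impeller_mid's own z axis and vertical below 0.12 rad and contact force between the fingers and impeller below 0.05 N), for 0.2 s.
2. the upper tray stands in the lower tray's four corner sockets, fully home (x of upper_tray_feet in the frame of lower_tray between -0.006 and 0.006 m and y of upper_tray_feet in the frame of lower_tray between -0.006 and 0.006 m and z of upper_tray_feet in the frame of lower_tray between 0.006 and 0.0135 m and angle between the z axis of upper_tray_feet and the z axis of lower_tray, either way round below 0.04 rad and angle between the y axis of upper_tray_feet and the y axis of lower_tray, either way round below 0.06 rad), for 0.2 s.
At the end, for the whole second after the job is handed in: Impeller upright (within 7 degrees) on the lower tray's pan floor, within 30 mm (x) and 55 mm (y) of its middle; the upper tray's posts home in the four sockets (feet within 3.5 mm of their floors, trays parallel to 2.3 and in line to 3.4 degrees, either way round); all released and at rest (all of step 1 and all of step 2 and contact force between the fingers and upper_tray below 0.05 N and linear speed of each of impeller, upper_tray, lower_tray below 0.02 m/s and angle between lower_tray's own z axis and vertical below 0.03 rad); the robot touches nothing.
It fails at once if the upper tray was dropped (it fell freely, faster than 0.45 m/s) (contact force between the fingers and upper_tray below 0.05 N and linear speed of upper_tray above 0.45 m/s).
It fails at once if the impeller was dropped (it fell freely, faster than 0.45 m/s) (contact force between the fingers and impeller below 0.05 N and linear speed of impeller above 0.45 m/s).
It fails at once if the lower tray was shoved more than 40 mm (distance of lower_tray from where it was at the start of the episode above 0.04 m).
It fails at once if a bystander was moved more than 40 mm (distance of any of flange, outlet, pump_housing, spray_can from where it was at the start of the episode above 0.04 m).
It also fails if it takes over 64 s, if anything falls off the work surface, if the arm or the gripper's body presses on something with over 40 N, if the wrist force passes 120 N, or if a joint passes its speed limit or range.

## Working session

There is one attempt and no reset: what is moved stays moved. The work goes in short steps, each a Python script; the robot and the scene stay as the last script left them, time stands still between calls to the robot, and variables do not carry over. Pictures are saved under pics/ and viewed, at most 10 in all, crops included, and the job is handed in when it is done.

```bash
mkdir -p pics; cat > h.py <<'E'
import numpy as np, cv2
from scipy.spatial.transform import Rotation as R
from plant import env
def save(img,name): cv2.imwrite(f'pics/{name}.png',img[:,:,::-1])
def att(c):
    a=np.array(c['attitude'],float)
    return a if a.shape==(3,3) else (R.from_rotvec(a).as_matrix() if a.size==3 else R.from_quat(a).as_matrix())
def ray(c,u,v):
    d=att(c)@np.array([(u-c['cx'])/c['fx'],(v-c['cy'])/c['fy'],1.]); return np.array(c['xyz'],float),d/np.linalg.norm(d)
def plane(c,u,v,z):
    o,d=ray(c,u,v); return o+d*(z-o[2])/d[2]
def tri(*obs):  # (c,u,v)...
    A=np.zeros((3,3));b=np.zeros(3);rs=[ray(*o) for o in obs]
    for o,d in rs:
        P=np.eye(3)-np.outer(d,d);A+=P;b+=P@o
    x=np.linalg.solve(A,b); return x,[np.linalg.norm((np.eye(3)-np.outer(d,d))@(x-o)) for o,d in rs]
def proj(c,p):
    q=att(c).T@(np.array(p)-np.array(c['xyz'])); return c['cx']+c['fx']*q[0]/q[2],c['cy']+c['fy']*q[1]/q[2]
E
python3 - <<'E'
from h import *
import json
for n in ['side','top','wrist']:
    im=env.capture(n); save(im,n+'0'); np.save(n+'0.npy',im); print(n,env.calibration(n))
s=env.get_state(); print(s, env.grip_depth)
a=np.vstack([cv2.imread('pics/top0.png'),]); 
E
```

```text
side {'fx': 437.7498190239163, 'fy': 437.7498190239163, 'cx': 318.19592092130785, 'cy': 193.10663029356525, 'xyz': array([0.17715451, 0.68118465, 0.90807496]), 'attitude': array([-0.58622646,  2.69909466, -1.10393899])}
top {'fx': 492.88188882993893, 'fy': 492.88188882993893, 'cx': 314.12877419009413, 'cy': 199.86377367487856, 'xyz': array([ 0.42795841, -0.0065283 ,  1.40398207]), 'attitude': array([-2.17901891,  2.18701964, -0.09387084])}
wrist {'fx': 348.88119431836, 'fy': 348.88119431836, 'cx': 322.328632139095, 'cy': 200.06893839601958, 'xyz': array([ 0.34605532, -0.49628302,  0.37322467]), 'attitude': array([ 2.42786527, -1.48938903, -0.25182267])}
{'t': 0.15, 'joint_positions': array([-1.31773351e+00,  1.04526742e-01,  9.66643658e-02,  1.56388523e+00,
        9.42685398e-08,  1.35305411e+00]), 'joint_velocities': array([-0.00081635, -0.00076445,  0.00244032,  0.00029441,  0.00217995,
        0.00060414]), 'joint_torque': array([ 3.68965222e-03, -5.57357061e+01,  5.04006779e+01,  1.25556378e-02,
       -1.36150211e-04,  1.00707163e-05]), 'eef_pos': array([ 0.27208223, -0.53447377,  0.21053074]), 'eef_rot': array([-3.05402432e+00, -7.32505704e-01,  2.62318100e-05]), 'force': array([ 0.02547083, -0.0887077 ,  0.6796793 ]), 'moment': array([ 0.00455193, -0.00388175, -0.006818  ]), 'gripper_force': 0.0, 'width': 1.0044231857380717} 0.0187
```

View pics/top0.png

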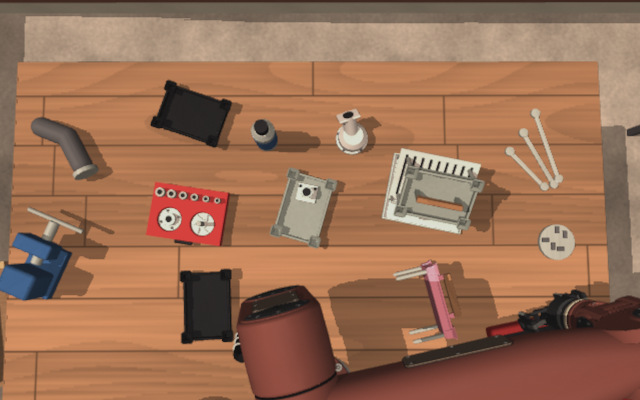

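View pics/side0.png

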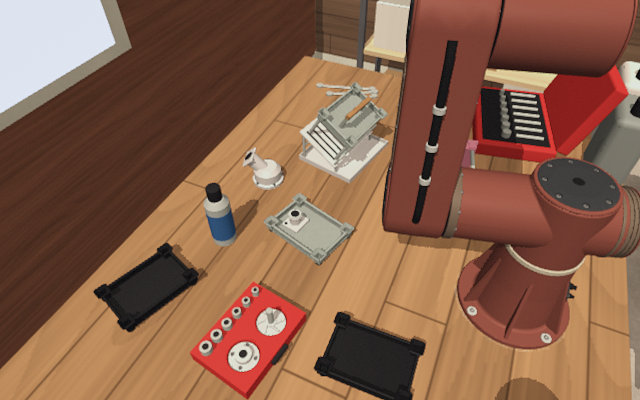

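The top view shows the red case at (187,213), with a flange at (168,219) and the impeller at (203,223). Its shaft is visible in the side view at (271,320).

Three things are tray-shaped: grey at (305,208), black at (190,113) and black at (207,305). Only the grey one matches the lower tray, and it holds the outlet. The upper tray with the wooden bar is on the white rack at (435,195). The pink one at (438,300) is the decoy. I'll confirm this in one enlarged crop.

```bash
python3 - <<'E'
from h import *
t=np.load('top0.npy');s=np.load('side0.npy')
f=lambda im,x,y,w,h,k:cv2.resize(im[y:y+h,x:x+w],(w*k,h*k),interpolation=cv2.INTER_CUBIC)
a=np.hstack([f(t,140,140,100,120,3),f(t,260,150,85,120,3)[:, :250],f(t,370,140,120,120,3)[:,:250]])
b=np.hstack([f(s,180,270,133,120,2),f(s,255,185,133,120,2),f(s,290,70,133,120,2)])
b=b[:,:800]
save(np.vstack([a,np.pad(b,((0,0),(0,800-b.shape[1]),(0,0)))]) ,'crop0')
c=env.calibration('top');d=env.calibration('side')
print('shaft',tri((c,203,218),(d,271,310)))
for n,u,v,z in [('case',187,213,.034),('pockImp',203,223,.034),('pockFl',168,219,.034),('ltray',305,208,.03),('bar',440,201,.19),('rack',432,190,.07)]: print(n,plane(c,u,v,z).round(3))
print('bar',tri((c,440,201),(d,356,110)))
E
```

```text
shaft (array([0.48241236, 0.2871257 , 0.05532898]), [np.float64(0.006036349812827255), np.float64(0.0060363498128272195)])
case [0.503 0.339 0.034]
pockImp [0.475 0.294 0.034]
pockFl [0.486 0.391 0.034]
ltray [0.516 0.011 0.03 ]
bar [ 0.522 -0.325  0.19 ]
rack [ 0.561 -0.335  0.07 ]
bar (array([ 0.52391765, -0.32949881,  0.17149957]), [np.float64(0.0006667288884979775), np.float64(0.0006667288884979583)])
```

View pics/crop0.png

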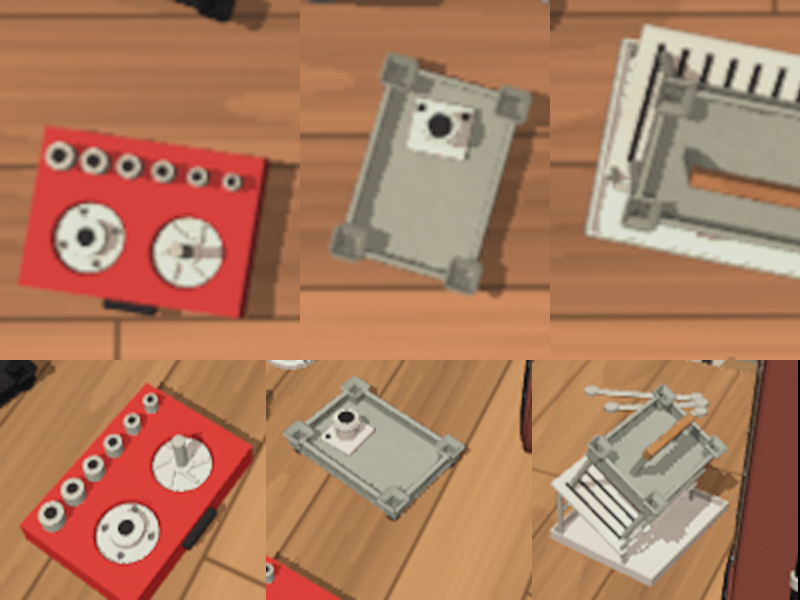

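The crop confirms all three. The impeller with its upright shaft is in the case's right-hand pocket, and the plain grey tray with the outlet is the lower tray. The grey upper tray with the wooden bar leans on the white rack. Next come wrist-camera stereo views of the bar, the tray and the impeller, on the way to the impeller.

```bash
cat >> h.py <<'E'
def down(psi,tilt=0): return (R.from_euler('z',psi)*R.from_euler('x',np.pi))
def toolcam():
    s=env.get_state();c=env.calibration('wrist');Rt=R.from_rotvec(s['eef_rot']).as_matrix()
    return Rt.T@(np.array(c['xyz'])-s['eef_pos']),Rt.T@att(c)
def look(P,psi,h,off=(0,0),name=None):
    """aim wrist camera at P (tool down), camera h above P, image offset in m"""
    t,A=toolcam();Rt=down(psi).as_matrix();ax=Rt@A[:,2]
    cam=np.array(P)-ax*(h/-ax[2])+np.array([off[0],off[1],0]); tcp=cam-Rt@t
    print(name,'tcp',tcp.round(3)); env.movep(tcp,down(psi).as_rotvec()); env.hold(.15)
    c=env.calibration('wrist');im=env.capture('wrist');np.save(name+'.npy',im);np.save(name+'_c.npy',c,allow_pickle=True);return im,c
def load(n): return np.load(n+'.npy'),np.load(n+'_c.npy',allow_pickle=True).item()
E
python3 - <<'E'
from h import *
t,A=toolcam();print('cam in tool',t.round(3),A[:,2].round(3))
Pb=np.array([.524,-.329,.17]);Pt=np.array([.516,.011,.03]);Pi=np.array([.482,.289,.06])
V=[]
for P,psi,h,nm in [(Pb,np.pi/2,.3,'b'),(Pt,np.pi,.33,'t'),(Pi,np.pi,.3,'i')]:
    for k,o in enumerate([(-.05,.0),(.03,0.03)]):
        try:
            im,c=look(P,psi,h,o,nm+str(k)); u,v=proj(c,P);print(u,v,env.get_state()['joint_positions'].round(2))
        except env.IKError as e: print(nm,k,'IK',e);continue
        V.append(cv2.resize(im,(400,250),interpolation=cv2.INTER_AREA))
while len(V)%2: V.append(V[-1]*0)
save(np.vstack([np.hstack(V[i:i+2]) for i in range(0,len(V),2)])[:600] if len(V)<5 else cv2.resize(np.vstack([np.hstack(V[i:i+2]) for i in range(0,6,2)]),(640,600)),'w1')
print(env.get_state()['t'])
E
```

```text
cam in tool [ 0.083 -0.001 -0.163] [-0.327 -0.001  0.945]
b0 tcp [ 0.475 -0.309  0.307]
378.85741861768713 200.65178711114993 [-0.81  0.05  0.21  1.74 -0.    0.76]
b1 tcp [ 0.555 -0.28   0.307]
291.1738054175552 229.67235373117003 [-0.68  0.22  0.41  1.75 -0.    0.89]
t0 tcp [0.437 0.012 0.197]
321.76054656690906 245.40825971899358 [-0.27 -0.4  -0.39  1.58 -0.   -0.27]
t1 tcp [0.518 0.041 0.197]
291.9169282760041 171.4034124488281 [-0.17 -0.15 -0.17  1.54 -0.   -0.17]
i0 tcp [0.414 0.289 0.197]
323.6342902939815 248.80837721698362 [ 0.35 -0.19 -0.21  1.55 -0.    0.35]
i1 tcp [0.494 0.319 0.197]
288.68225891568954 168.36522286431088 [0.35 0.06 0.03 1.54 0.   0.35]
6.1833
```

View pics/w1.png

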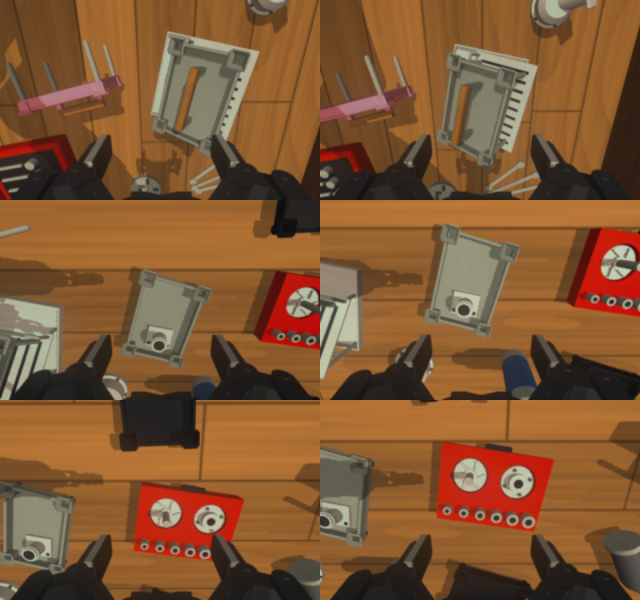

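The wrist views show the upper tray at about (400,180) in b0 and the bar at (376,180). The lower tray is at (330,235) in t0 and (940-640,160) in t1. The impeller is at (330,225) in i0 and (300,150) in i1. I'll segment the tray by colour and zoom in on the bar and shaft.

```bash
python3 - <<'E'
from h import *
def quad(n,P):
    im,c=load(n);hsv=cv2.cvtColor(im,cv2.COLOR_RGB2HSV);m=((hsv[...,1]<75)&(hsv[...,2]>60)).astype(np.uint8)
    m=cv2.morphologyEx(m,cv2.MORPH_OPEN,np.ones((3,3)))
    cs,_=cv2.findContours(m,cv2.RETR_EXTERNAL,cv2.CHAIN_APPROX_NONE);u,v=proj(c,P)
    k=[x for x in cs if cv2.pointPolygonTest(cv2.convexHull(x),(u,v),False)>0 and cv2.contourArea(x)>3000]
    h=cv2.convexHull(np.vstack(k));e=1
    while len(q:=cv2.approxPolyDP(h,e,True))>4:e+=.5
    print(n,e,len(k),cv2.contourArea(h)); return c,q[:,0].astype(float)
Q=[quad(n,[.516,.011,.03]) for n in('t0','t1')]
pts=[]
for a in Q[0][1]:
    p=plane(Q[0][0],*a,.036); b=min(Q[1][1],key=lambda b:np.linalg.norm(plane(Q[1][0],*b,.036)-p))
    x,r=tri((Q[0][0],*a),(Q[1][0],*b)); print(a,b,x.round(4),round(r[0],4),p.round(3),plane(Q[1][0],*b,.036).round(4))
f=lambda im,x,y,w,h,k:cv2.resize(im[y:y+h,x:x+w],None,fx=k,fy=k,interpolation=cv2.INTER_CUBIC)
T=np.hstack([f(load('b0')[0],300,60,250,250,1.6),f(load('b1')[0],220,80,250,250,1.6)])
B=np.hstack([f(load('i0')[0],280,200,100,50,4),f(load('i1')[0],250,120,100,50,4)])
save(np.vstack([T,B]),'w2')
E
```

```text
t0 4.0 1 23350.5
t1 5.5 1 29397.5
[287. 139.] [251.  46.] [ 0.4042 -0.021   0.0323] 0.0002 [ 0.404 -0.021  0.036] [ 0.4044 -0.0201  0.036 ]
[421. 178.] [397.  91.] [0.4413 0.1067 0.0365] 0.0001 [0.441 0.107 0.036] [0.4413 0.107  0.036 ]
[359. 335.] [337. 273.] [0.6274 0.0547 0.0332] 0.0015 [0.626 0.053 0.036] [0.6251 0.056  0.036 ]
[242. 306.] [208. 240.] [ 0.587  -0.0769  0.0351] 0.0002 [ 0.586 -0.077  0.036] [ 0.5865 -0.0764  0.036 ]
```

View pics/w2.png

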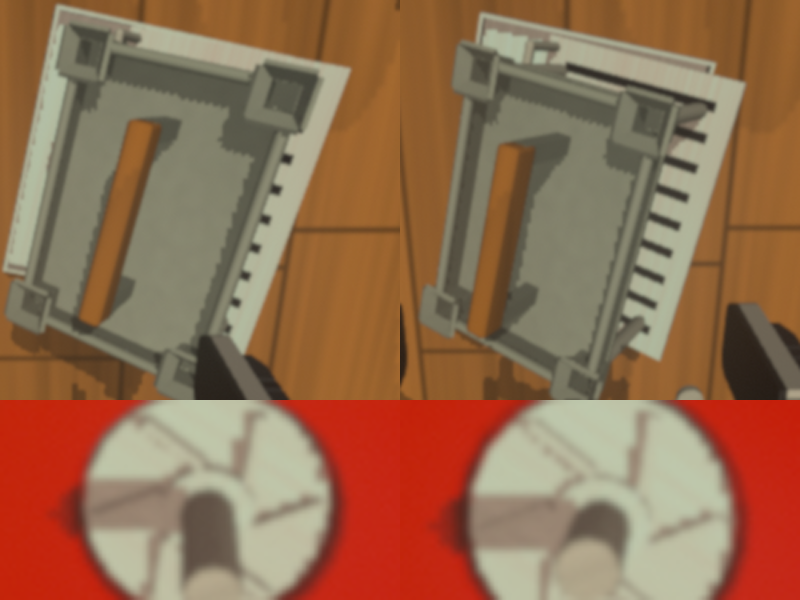

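The lower tray's centre comes out near (0.515, 0.016), with its y axis at about -16 degrees and its rim height at about 35 mm, which agrees with the text. The shaft top is at (333,248.5) in i0 and (297,161.7) in i1. I'll triangulate that and segment the bar's top face.

```bash
python3 - <<'E'
from h import *
i0,c0=load('i0');i1,c1=load('i1')
print('shaft top',tri((c0,333,248.5),(c1,297,161.7)),plane(c0,333,248.5,.078),plane(c1,297,161.7,.078))
for im,c,(u,v) in((i0,c0,(333,248)),(i1,c1,(297,161))):
    m=((im[...,0].astype(int)-im[...,1])<70).astype(np.uint8); m[:,:u-45]=0;m[:,u+45:]=0
    cs,_=cv2.findContours(m,cv2.RETR_EXTERNAL,cv2.CHAIN_APPROX_NONE)
    k=max((x for x in cs if cv2.pointPolygonTest(x,(u-3.,v-20.),False)>=0),key=cv2.contourArea)
    e=cv2.fitEllipse(cv2.convexHull(k));print('disc',np.round(e[0],1),np.round(e[1],1),plane(c,*e[0],.034).round(4))
B=[]
for n,(x,y) in(('b0',(300+115/1.6,60+220/1.6)),('b1',(220+110/1.6,80+240/1.6))):
    im,c=load(n);hsv=cv2.cvtColor(im,cv2.COLOR_RGB2HSV)
    m=(hsv[...,1]>120).astype(np.uint8);_,lab,st,ce=cv2.connectedComponentsWithStats(m)
    l=lab[int(y),int(x)];v=hsv[...,2][lab==l];th,_=cv2.threshold(v.reshape(-1,1),0,255,cv2.THRESH_OTSU)
    t=((lab==l)&(hsv[...,2]>th)).astype(np.uint8);t=cv2.morphologyEx(t,cv2.MORPH_OPEN,np.ones((3,3)))
    cs,_=cv2.findContours(t,cv2.RETR_EXTERNAL,cv2.CHAIN_APPROX_NONE);k=max(cs,key=cv2.contourArea)
    r=cv2.minAreaRect(k);p=cv2.boxPoints(r);p=p[np.argsort(p[:,1])]
    print(n,st[l],th,r); B.append((c,r[0],p[:2].mean(0),p[2:].mean(0)))
for j in(1,2,3): print(tri((B[0][0],*B[0][j]),(B[1][0],*B[1][j])))
print(env.get_state()['eef_pos'],env.get_state()['t'])
E
```

```text
shaft top (array([0.47181468, 0.29761059, 0.0792415 ]), [np.float64(0.0003218996935348223), np.float64(0.00032189969353479145)]) [0.47258021 0.29735476 0.078     ] [0.47197036 0.29781989 0.078     ]
disc [331.5 225.9] [59.2 64.4] [0.4694 0.297  0.034 ]
disc [299.7 149.8] [68.1 69.6] [0.4705 0.2973 0.034 ]
b0 [ 349  135   52  129 2483] 126.0 ((371.2768859863281, 198.48458862304688), (14.471455574035645, 130.0676727294922), 15.255120277404785)
b1 [ 262  170   42  121 2559] 120.0 ((277.63623046875, 230.10968017578125), (13.32070255279541, 120.97371673583984), 9.7824068069458)
(array([ 0.51413323, -0.32016135,  0.19044712]), [np.float64(0.00018787391868593326), np.float64(0.00018787391868594407)])
(array([ 0.52516666, -0.26693992,  0.1912324 ]), [np.float64(0.0003083640783960913), np.float64(0.0003083640783961445)])
(array([ 0.50157503, -0.38100988,  0.18901866]), [np.float64(0.0006387392378186296), np.float64(0.0006387392378188039)])
[0.49350849 0.31861981 0.19770046] 6.1833
```

Everything agrees: the shaft top is at z = 0.079, and the bar is 116.5 mm long with its top at z = 0.190. Picking the impeller now.

```bash
python3 - <<'E'
from h import *
r=down(np.pi-.11).as_rotvec(); x,y=.4715,.2975
env.movep([x,y,.13],r); env.move_straight([x,y,.0433],vel=.1)
s=env.get_state();print(s['eef_pos'],s['force']); f0=s['force']
env.close(); s=env.get_state();print('w',s['width'],s['gripper_force'],s['force'],s['t'])
env.move_straight([x,y,.09],vel=.06);env.move_straight([x,y,.16],vel=.15)
s=env.get_state();print('w',s['width'],s['gripper_force'],s['force']-f0,s['moment'])
env.movep([.4737,.0279,.16],down(np.pi-.283).as_rotvec());env.hold(.2)
s=env.get_state();print(s['eef_pos'],s['width'],s['gripper_force'],s['force']-f0,s['t'])
np.save('p0.npy',env.capture('wrist'));a=np.load('p0.npy');b=env.capture('side')
save(np.hstack([cv2.resize(a,(480,300)),cv2.resize(b[150:300,240:400],(320,300))]),'p0')
E
```

```text
[0.47204761 0.2976991  0.04410124] [-0.37945229 -0.0205127   0.4986933 ]
w 0.12522279534604402 58.54450464248657 [-1.85984493 -1.65901924  3.52029208] 8.275
w 0.12441598740116842 58.52073848247528 [ 0.62509485  0.0833682  -3.44609201] [-0.05974298  0.03197033  0.01775049]
[0.47377496 0.02892253 0.15990007] 0.13109688998590055 58.503416776657104 [ 0.69328597  0.52506704 -3.41552971] 11.0667
```

View pics/p0.png

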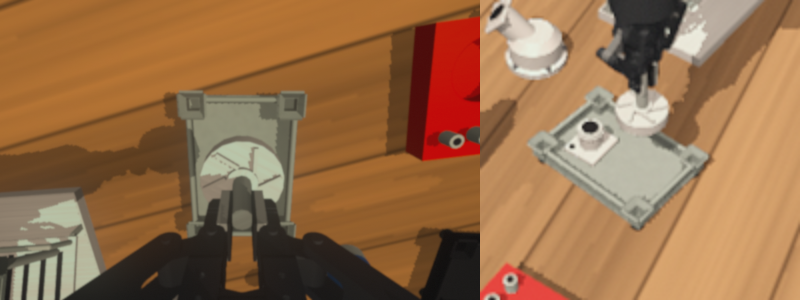

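The impeller is held upright above the tray: 3.4 N on the wrist, disc at (243,180) in the wrist view, tray square to the tool. Now I'll lower it until it touches.

```bash
python3 - <<'E'
from h import *
x,y=.4737,.0279
env.move_straight([x,y,.05],vel=.12); env.hold(.2); f0=env.get_state()['force'][2]
for z in np.arange(.047,.034,-.001):
    env.move_straight([x,y,z],vel=.03); s=env.get_state()
    if s['force'][2]-f0>2: break
print(z,s['eef_pos'],s['force'][2]-f0,s['t'])
env.gripper_open(); env.hold(.1); env.move_straight([x,y,.16],vel=.15); s=env.get_state();print(s['eef_pos'],s['force'],s['t'])
Pt=[.515,.016,.03]
for k,o in enumerate([(0,-.03),(.05,.03)]): look(Pt,np.pi-.283,.40,o,'q'+str(k))
a=load('q0')[0];b=load('q1')[0]
save(np.vstack([np.hstack([a[40:340,120:520],b[40:340,120:520]])]),'q')
print(env.get_state()['t'])
E
```

```text
0.040999999999999995 [0.47386858 0.02786077 0.04150766] 6.248812895726191 14.1833
[0.47320431 0.02800041 0.15892202] [ 0.27054422  1.13843288 -1.49425338] 15.9333
q0 tcp [0.465 0.001 0.267]
q1 tcp [0.515 0.061 0.267]
17.2583
```

View pics/q.png

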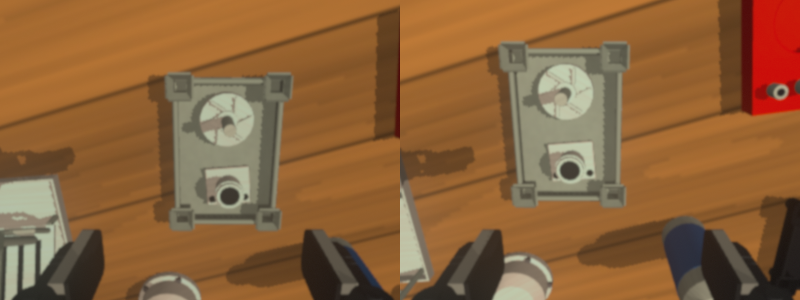

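The impeller stands on the pan floor in the free half, disc centre at (346,160) in q0, with the outlet untouched. Now I'll refine the tray pose from the rim outline, then draw the upper tray off the rack.

```bash
python3 - <<'E'
from h import *
for n in('q0','q1','t1'):
    im,c=load(n);hsv=cv2.cvtColor(im,cv2.COLOR_RGB2HSV);m=((hsv[...,1]<85)&(hsv[...,2]>60)).astype(np.uint8)
    m=cv2.morphologyEx(m,cv2.MORPH_OPEN,np.ones((3,3)))
    cs,_=cv2.findContours(m,cv2.RETR_EXTERNAL,cv2.CHAIN_APPROX_NONE);u,v=proj(c,[.515,.016,.036])
    k=[x for x in cs if cv2.pointPolygonTest(cv2.convexHull(x),(u,v),False)>0 and cv2.contourArea(x)>3000]
    h=np.array([plane(c,*p[0],.036)[:2] for p in max(k,key=cv2.contourArea)],np.float32)
    print(n,cv2.minAreaRect(h*1000))
# socket rim centres in q0/q1, by eye from the picture
S={'q0':[(179,87),(278.5,86),(182.5,218.5),(268.5,218.5)],'q1':[(513,56.5),(614.5,55.5),(525,195),(613,195)]}
P=[]
for j in range(4):
    o=[(load(n)[1],S[n][j][0]+120-(400 if n=='q1' else 0),S[n][j][1]+40) for n in S]
    x,r=tri(*o);P.append(x);print(x.round(4),round(r[0],4))
P=np.array(P);print(P.mean(0),[np.degrees(np.arctan2(*(P[a]-P[b])[[1,0]])).round(2) for a,b in((2,0),(3,1),(1,0),(3,2))])
# IK check for the upper tray grasp
yb=np.array([.2027,.979,0]);n=np.array([-.979,.2027,0])
for nm,pr in(('q',1),):
    zt=np.cos(np.pi/6)*np.array([0,0,1])+.5*n; M=np.array([.5137,-.3225,.190])-.010*zt
    xt=np.cross(yb,zt)
    for sg in(1,-1):
        Rt=np.c_[np.cross(sg*xt,-zt),sg*xt,-zt]
        for d in(0,.06,.10):
            p=M+zt*(d-env.grip_depth*-1*-1)  # TCP beyond grasp point along -zt
            print(sg,d,p.round(3),env.inverse_kinematics(p,R.from_matrix(Rt).as_rotvec()))
E
```

```text
q0 ((514.9100952148438, 15.891853332519531), (140.5843048095703, 194.62033081054688), 73.61575317382812)
q1 ((515.7574462890625, 16.230438232421875), (140.7095947265625, 194.33135986328125), 73.64015197753906)
t1 ((515.91943359375, 15.847160339355469), (140.94970703125, 195.52432250976562), 73.73912811279297)
[ 0.4215 -0.0134  0.0367] 0.0001
[0.4511 0.0922 0.0381] 0.0
[ 0.5799 -0.059   0.0341] 0.0002
[0.6114 0.0457 0.0324] 0.0001
[0.5159965  0.01637235 0.03533542] [np.float64(-16.04), np.float64(-16.19), np.float64(74.35), np.float64(73.28)]
1 0 [ 0.528 -0.325  0.165] [-0.94856022 -0.47091686 -0.59631563  1.04391746  0.34553944  0.8973881 ]
1 0.06 [ 0.498 -0.319  0.217] [-0.99601041 -0.5543486  -0.55905875  1.1808377   0.36373051  0.85065394]
1 0.1 [ 0.479 -0.315  0.252] [-1.03078394 -0.59561148 -0.52220025  1.27149686  0.37659713  0.81600073]
-1 0 [ 0.528 -0.325  0.165] [-0.94856022 -0.47091686 -0.59631563  1.04391746  0.34553944 -2.24420455]
-1 0.06 [ 0.498 -0.319  0.217] [-0.99601041 -0.5543486  -0.55905875  1.1808377   0.36373051 -2.29093871]
-1 0.1 [ 0.479 -0.315  0.252] [-1.03078394 -0.59561148 -0.52220025  1.27149686  0.37659713 -2.32559192]
```

The tray is unmoved at (0.5155, 0.016) with y at -16.3 degrees, and the tilted grasp is reachable. Grasping the bar and drawing the tray along its own z.

```bash
python3 - <<'E'
from h import *
yb=np.array([.2027,.979,0]);n=np.array([-.979,.2027,0]);zt=np.cos(np.pi/6)*np.array([0,0,1])+.5*n
M=np.array([.5137,-.3225,.190])-.009*zt; xt=np.cross(yb,zt)
r=R.from_matrix(np.c_[np.cross(xt,-zt),xt,-zt]).as_rotvec()
T=lambda d:M+zt*(d-env.grip_depth)
env.movep(T(.10),r); env.move_straight(T(0),vel=.08); env.hold(.2); s=env.get_state();f0=s['force'];print(s['eef_pos']-T(0),f0)
env.close();s=env.get_state();print('w',s['width'],s['gripper_force'],s['force']-f0,s['t'])
env.move_straight(T(.02),vel=.04);s=env.get_state();print(s['width'],s['force']-f0)
env.move_straight(T(.075),vel=.06);s=env.get_state();print(s['width'],s['force']-f0,s['moment'])
p=T(.075)+[0,0,.04]; env.move_straight(p,vel=.1)
g=np.array([.47,-.30,.30]); psi=np.arctan2(xt[1],xt[0])+np.pi/2
env.move_straight(g,down(psi).as_rotvec(),vel=.06); env.hold(.3)
s=env.get_state();print(s['eef_pos'],psi,s['joint_positions'].round(2),s['width'],s['force']-f0,s['moment'],s['t'])
a=env.capture('wrist');b=env.capture('side');np.save('u_side.npy',b);np.save('u_w.npy',a)
save(np.hstack([cv2.resize(a,(480,300)),cv2.resize(b[20:220,270:483],(320,300))]),'u0')
E
```

```text
[ 3.00001566e-05 -2.07949780e-04  4.57955066e-04] [-1.15173644 -0.22758475  0.45217305]
w 0.1380435928944861 62.8125 [ 0.15780156 -0.31937015 -1.56046765] 20.925
0.14019099710631264 [ 1.49186267  1.12094029 -5.15416912]
0.13840928536817626 [ 1.06078385 -0.29733567 -5.06711353] [0.20898538 1.05458661 0.03065129]
[ 0.46965302 -0.30002043  0.3003178 ] 1.3666331122605173 [-0.8   0.01  0.17  1.72  0.    0.97] 0.1356617380306403 [ 0.65523996  0.86570147 -5.55787819] [0.0029069  0.02286712 0.01302507] 24.3167
```

View pics/u0.png

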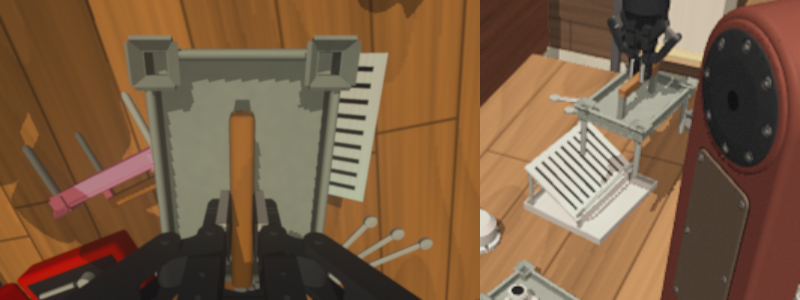

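The upper tray hangs level in the grip: 5.5 N and near-zero moment, with its own sockets at (153,62) and (332,62). I'll measure its offset in hand, carry it over and lower it while watching the force.

```bash
python3 - <<'E'
from h import *
t,A=toolcam();c=env.calibration('wrist');k=4/3
q=[]
for u,v in((153.5,62.5),(332.5,62.5)):
    d=A@np.array([(u*k-c['cx'])/c['fx'],(v*k-c['cy'])/c['fy'],1]); q.append(t+d*(.0063-t[2])/d[2])
q=np.array(q);print('sockets in tool',q.round(4)); m=q.mean(0); yaw=np.arctan2(*(q[1]-q[0])[[0,1]]); print('dx',m[0]-.083,'dy',m[1],'yaw',np.degrees(yaw))
psi=np.radians(163.7);G=np.array([.5155,.016])
off=down(psi).as_matrix()@np.array([np.clip(m[0]-.083,-.004,.004),np.clip(m[1],-.004,.004),0]);G=G-off[:2];print(off,G)
r=down(psi).as_rotvec()
env.move_straight([.49,-.15,.31],down((psi+1.3666)/2).as_rotvec(),vel=.12)
env.move_straight([*G,.30],r,vel=.12)
env.move_straight([*G,.165],vel=.1);env.hold(.3);s=env.get_state();print(s['eef_pos'],s['joint_positions'].round(2),s['width'],s['force'],s['moment'],s['t'])
np.save('G.npy',G)
a=env.capture('side');b=env.capture('wrist');d=env.capture('top')
save(np.hstack([cv2.resize(a[150:290,230:390],None,fx=3,fy=3,interpolation=cv2.INTER_CUBIC),cv2.resize(b,(320,200))[:, :].repeat(1,0) if 0 else cv2.copyMakeBorder(cv2.resize(b,(320,200)),0,220,0,0,cv2.BORDER_CONSTANT)]),'v0')
E
```

```text
sockets in tool [[ 0.0826 -0.0552  0.0063]
 [ 0.0825  0.0544  0.0063]]
dx -0.00047871176290374684 dy -0.00042827534316471766 yaw -0.04439344612501451
[ 3.39267452e-04 -5.45419396e-04 -5.24486028e-20] [0.51516073 0.01654542]
[0.51527973 0.01652084 0.16521997] [-0.22 -0.16 -0.25  1.48  0.    0.06] 0.14108221899426956 [ 0.16789991  0.7198295  -4.65330863] [ 0.0272942   0.02487695 -0.01181436] 29.1917
```

View pics/v0.png

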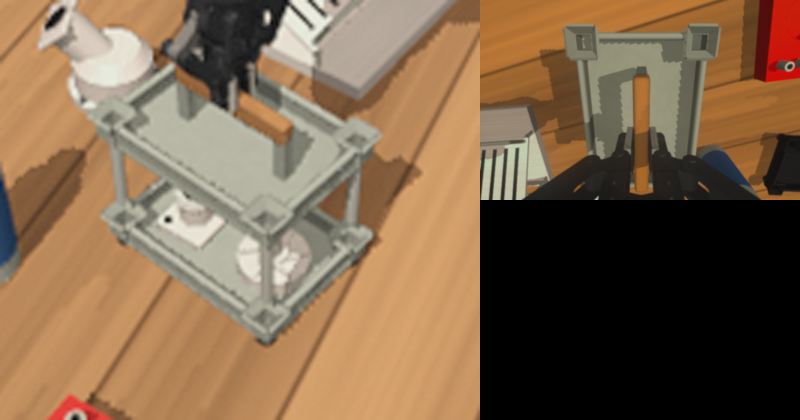

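The offset in hand is under 0.5 mm. The side view shows the posts right above the corner sockets at (268,315), (125,215) and (352,237), so I'll lower it with force checks.

```bash
python3 - <<'E'
from h import *
G=np.load('G.npy');f0=env.get_state()['force'].copy();log=[]
for z in np.r_[np.arange(.160,.131,-.004),np.arange(.1305,.122,-.0015)]:
    env.move_straight([*G,z],vel=.03);s=env.get_state();f=s['force']-f0;log.append((round(z,4),*f.round(1)))
    if f[2]>6 or np.hypot(f[0],f[1])>12: break
print(*log,sep='\n');print(s['eef_pos'],s['moment'],s['t'])
b=env.capture('side');np.save('pl.npy',b)
E
```

```text
(np.float64(0.16), np.float64(0.6), np.float64(0.1), np.float64(0.8))
(np.float64(0.156), np.float64(0.7), np.float64(-0.0), np.float64(-0.2))
(np.float64(0.152), np.float64(0.3), np.float64(0.6), np.float64(0.6))
(np.float64(0.148), np.float64(0.5), np.float64(0.1), np.float64(-0.3))
(np.float64(0.144), np.float64(0.6), np.float64(0.3), np.float64(0.1))
(np.float64(0.14), np.float64(0.4), np.float64(0.5), np.float64(0.4))
(np.float64(0.136), np.float64(0.4), np.float64(-0.2), np.float64(1.1))
(np.float64(0.132), np.float64(1.3), np.float64(-0.4), np.float64(0.2))
(np.float64(0.1305), np.float64(1.2), np.float64(-0.3), np.float64(-0.8))
(np.float64(0.129), np.float64(1.1), np.float64(0.0), np.float64(1.2))
(np.float64(0.1275), np.float64(1.3), np.float64(-0.1), np.float64(0.6))
(np.float64(0.126), np.float64(0.8), np.float64(0.2), np.float64(0.1))
(np.float64(0.1245), np.float64(0.8), np.float64(-0.3), np.float64(0.8))
(np.float64(0.123), np.float64(-0.7), np.float64(3.2), np.float64(9.9))
[0.51560268 0.01692943 0.12400002] [0.75552426 0.39255345 0.00319058] 33.1417
```

The tray slid in without side load and bottomed with a firm rise at TCP z ≈ 0.124, within 2 mm of the expected 0.126. Releasing, retreating straight up and checking.

```bash
python3 - <<'E'
from h import *
G=np.load('G.npy'); p=env.get_state()['eef_pos']
env.gripper_open();env.hold(.2);env.move_straight([p[0],p[1],.26],vel=.1);env.move_straight([.42,p[1],.33],vel=.15);env.hold(.3)
s=env.get_state();print(s['eef_pos'],s['force'],s['t'])
a=env.capture('side');b=env.capture('wrist')
c=env.calibration('wrist');
x=cv2.resize(a[150:290,230:390],None,fx=2.5,fy=2.5,interpolation=cv2.INTER_CUBIC)
save(np.hstack([x,cv2.resize(b,(400,250),interpolation=cv2.INTER_AREA)[:,:] if 0 else cv2.copyMakeBorder(cv2.resize(b,(400,250)),0,100,0,0,cv2.BORDER_CONSTANT)]),'z0')
E
```

```text
[0.42007178 0.01695491 0.32953513] [-0.30724625  0.40287802  0.25183001] 36.85
```

View pics/z0.png

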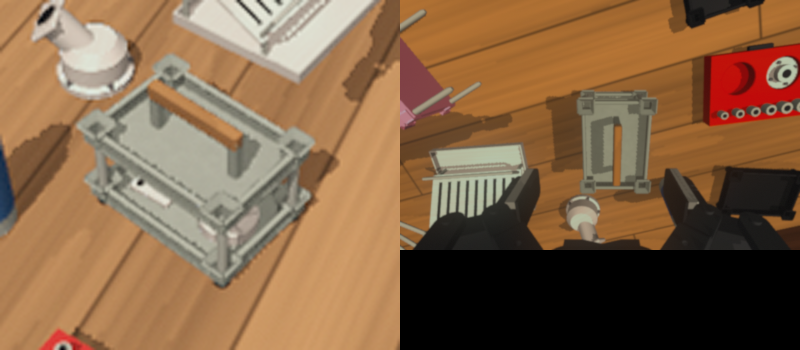

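The upper tray sits level and in line on the lower tray. All the visible posts are down in their sockets, at (222,265), (97,180) and (295,195), and the impeller and outlet are below it. Handing in.

```bash
python3 -c "
from plant import env
print(env.job_done())"
```

```text
the job is handed in; nothing more can be done
None
```

I've handed the job in: the impeller stands shaft up in the lower tray's free half and the upper tray is seated on all four sockets by my force and camera checks, at about 37 s of the 64 s limit, but `env.job_done()` returned no verdict.

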